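# Set and lock the iris damper of the welding table's fume port

## Robot

A 6-joint arm with a two-finger parallel gripper is mounted at the origin on the work surface. World frame = base frame: x ahead of the robot, y to its left, z up, the work surface at z = 0. Lengths are in m, angles in rad, forces in N, time in s.
With the tool pointing down it reaches from about 0.35 to 0.775 m from the base axis. Payload 7.3 kg.
Tool frame: the origin (TCP) lies on the centre line of the jaws, within the pads' length; the fingertips stand 17 mm ahead of it and the grasp point (between the pads) lies 2 mm behind it (robot.tip_extent is the distance from the TCP to the fingertips, in m); z points along the fingers, y is the line along which they close (so a half turn about z gives the same grasp; the last joint's range is limited). The gripper opens to 92 mm and grips with 3 to 60 N. Pads are 19 mm wide; open, the fingers measure 130 mm over their backs; the gripper's body (75 mm by 190 mm) begins 47 mm behind the grasp point.
Start: joints at [1, 0.342, 1.524, -0, 1.275, -0.146], TCP at [0.216, 0.478, 0.244] pointing down, gripper open.
Joint ranges: [-2.53, 2.53], [-0.77, 2.02], [0.04, 2.7], [-1, 4.14], [0.28, 2.66], [-3.11, 3.11]. Speed limits (rad/s): [2.57, 2.57, 3.14, 3.14, 3.14, 3.14].

## Interface

Orientations are given as [roll, pitch, yaw] about the fixed x, y, z axes, in that order (R = Rz(yaw) Ry(pitch) Rx(roll)).
In Python, from cell import robot gives the robot as it stands.
- The arm moves only by the tool step_arm, never from a script. Its argument "motion" is a list of rows, each a list of 2 entries, a list of its own where there are three numbers: the shift along the tool's x, y, z in units of 60 mm (1.0 is 60 mm), then the turn about the tool's z in rad. In form: [[[x, y, z], spin], ...]. A call has 1 to 10 rows; each row is the pose to reach, as a shift and turn from the pose commanded when the call began, along the tool's axes at that moment; what a row does not reach only later rows make up. A row lasts 1/8 s, in which the tool goes at most 62.5 mm and 10.7 degrees, less where a joint would pass 70% of its speed; a pose out of reach is approached as far as the arm can. A call with a gripper value outside its range is refused whole. "hand" is the closure in counts, from 0 (fully open) to 255 (shut), set as the call begins (left out, the last holds). The fingers move at their own pace and stop on an object; "squeeze" is the grip in N (left out, the last holds). Time passes only in rows, so rows that repeat a pose let the fingers close. It gives the time, the measured TCP pose, the force, the opening and the grip force at its end, in the units of the state.
- robot.observe(): the state, without advancing time (a new reading comes with each control period).
- robot.read_camera(name): name is "side" or "top"; returns a dict with "pixels" (420x560x3 uint8, red, green, blue), "intrinsics" (3x3 intrinsics, pixels), "xyz" and "rotation" of the camera in the world. Camera axes: x right, y up, looking along -z (the intrinsics and any distortion apply to the point x, -y, -z); pixel columns grow to the right and rows downward; lengths in m; the calibration is good to about 2 mm. A picture is of the moment at which its call begins. There is no depth.
- robot.hand_in(): hands the job in; it is judged then, once.
The state is a dict: "time": time; "qpos": joint angles; "qvel": joint speeds; "joint_efforts": joint torques, N m; "tool_pos": TCP position; "tool_rot": TCP orientation; "contact_force": force on the tool from outside, world axes, zero at the start; "torque": the same for the moment, N m; "opening": finger opening in m; "grip_force": force on a finger pad.
Only numpy, scipy, OpenCV 4.12 (cv2) and the standard library are available. Lean on these libraries where they do the work, as an engineer would, in place of code of your own. Each camera call takes 0.05 s, during which the arm holds its last target. There are 200 camera calls.

## Task

Push the upright pin of the damper lever round its arc until the pointer stands at the index clip on the scale, within half a scale division. Then press the round lock plunger in the middle of the port fully down, never before the pointer is set. Nothing needs to be gripped: leave the index clip where it is, and do not move the tools and other things lying around.

Things in the scene. Friction and masses are not known exactly. Their poses are not given: they have to be found in the camera images.
- port (a point): centre of the fume-extraction port, on the work surface. The port is bolted down: a round steel duct stub 125 mm across, its rim 56 mm above the surface, with an iris damper. Its z is up and is the axis of the damper ring; its x axis points to the middle of the scale. The scale is a flat aluminium arc plate, 85 to 150 mm from the axis, top 34 mm above the surface, with thin black marks every 0.1 rad (13 mm at the pointer) and a longer one at every fifth.
- ring (a joint): angle of the damper ring in rad, growing counter-clockwise seen from above; at 0 the lever points along the port's x axis. Travel -1.2 to 1.1. Friction holds it wherever it is left; it takes 1 to 3 N at the upright pin to turn it. It starts on the clockwise side of the index clip.
- lever_pin (a point): on the centre line of the upright round pin at the end of the ring's lever, 85 mm above the surface. The pin is black rubber, 16 mm in diameter, 110 mm from the port's axis, and stands from 46 to 105 mm above the surface. The flat lever below it, 14 mm wide, is at 40 to 46 mm. The point's x axis points outwards from the port.
- pointer_tip (a point): tip of the short dark pointer that sticks out of the lever beyond the pin, over the scale, 130 mm from the port's axis, 42 mm above the surface; straight outwards of the pin
- index_tip (a point): inner tip of the dark steel index clip, a wedge-nosed block 16 mm wide and 12 mm high on the outer edge of the scale (top 46 mm above the surface), which marks the wanted setting; 134 mm from the port's axis. The point's x axis points outwards from the port. The clip is stiff but can be shoved along the scale, so keep off it.
- index (a joint): angle of the index clip in rad, in the same sense and from the same zero as joint ring: pointer and clip are in line when the two are equal
- lock_top (a point): middle of the top of the black round lock plunger (30 mm diameter) on the hub in the middle of the port, on its axis; 78 mm above the surface when out. The hub's top (44 mm diameter) is 66 mm above the surface, and three spokes join it to the duct's rim.
- lock (a joint): how far the plunger has been pushed down, in m: 0 is out, 0.010 fully in. It takes 4 to 6 N and stays where it is left.
- magnet_square: steel magnetic welding square, an L of two 70 x 14 mm and 56 x 14 mm bars with a diagonal, 18 mm high, lying flat; a bystander, to be left alone. Origin at the middle of its underside.
- tube_offcut: short steel tube standing upright, 42 mm diameter, 70 mm high; a bystander, to be left alone. Origin at the middle of its underside.
- tip_jar: clear jar with a black cap, 60 mm diameter, 60 mm high; a bystander, to be left alone. Origin at the middle of its underside.
- spray_can: spray can standing upright, 54 mm diameter, 150 mm high; a bystander, to be left alone. Origin at the middle of its underside.
- wire_brush: brush with a wooden handle, lying flat; a bystander, to be left alone. Origin on its underside.
- hammer: hammer with a wooden handle, lying flat; a bystander, to be left alone. Origin on its underside.

How it is judged:
By the outcome, as a careful person would: the job done as asked, in the order asked, and still so for the second after the job is handed in, with the robot touching nothing.
It also fails if it takes over 54 s, if anything falls off the work surface, if the arm or the gripper's body presses on something with over 40 N, if the wrist force passes 120 N, or if a joint passes its speed limit or range.

## Working session

There is one attempt and no reset: what is moved stays moved. The work goes in short steps, Python scripts to look and compute and a tool call to move; the robot and the scene stay as the last step left them, time stands still between calls to the robot, and variables do not carry over. Pictures are saved under pics/ and viewed, at most 10 in all, crops included, and the job is handed in when it is done.

Besides the shell and the picture viewer there is one more tool, called after "Request:" by a JSON object that holds its "api" and its "payload", one argument or row to a line. step_arm: Moves the arm, as the interface text tells. Its arguments: {"type":"object","properties":{"motion":{"type":"array"},"hand":{"type":"number"},"squeeze":{"type":"number"}},"required":["motion"]}

```bash
mkdir -p pics; ls
cat > h.py <<'E'
import numpy as np, cv2
from cell import robot
def snap(n,f):
    c=robot.read_camera(n); np.savez('pics/'+f+'.npz',**{k:np.array(v) for k,v in c.items()})
    cv2.imwrite('pics/'+f+'.png',c['pixels'][:,:,::-1]); return c
def load(f): return dict(np.load('pics/'+f+'.npz',allow_pickle=True))
def proj(c,P):
    p=(np.array(P)-c['xyz'])@np.array(c['rotation']); q=np.array(c['intrinsics'])@[p[0],-p[1],-p[2]]; return q[:2]/q[2]
def ray(c,u,v,z):
    d=np.linalg.inv(c['intrinsics'])@[u,v,1]; d=np.array(c['rotation'])@[d[0],-d[1],-d[2]]
    o=np.array(c['xyz']); return o+d*(z-o[2])/d[2]
E
python3 - <<'E'
from h import *
c=snap('top','t0'); d=snap('side','s0')
for k in (c,d): print({a:np.round(b,3).tolist() for a,b in k.items() if a!='pixels'},k.keys())
print(robot.observe())
E
```

```text
pics
{'intrinsics': [[512.863, 0.0, 279.466], [0.0, 512.863, 215.147], [0.0, 0.0, 1.0]], 'xyz': [0.343, 0.028, 1.194], 'rotation': [0.211, 0.0, -1.573]} dict_keys(['pixels', 'intrinsics', 'xyz', 'rotation'])
{'intrinsics': [[469.446, 0.0, 276.242], [0.0, 469.446, 205.986], [0.0, 0.0, 1.0]], 'xyz': [0.21, -0.686, 0.754], 'rotation': [0.898, -0.016, -0.435]} dict_keys(['pixels', 'intrinsics', 'xyz', 'rotation'])
{'time': 0.1, 'qpos': array([ 9.99994414e-01,  3.42654564e-01,  1.52489899e+00,  7.35529318e-06,
        1.27540824e+00, -1.46020848e-01]), 'qvel': array([ 0.00132042, -0.00164437, -0.00220363, -0.00119423, -0.00053882,
        0.00145707]), 'joint_efforts': array([ 1.73630360e-03, -4.32003880e+01, -2.44695443e+01,  7.20090070e-02,
        5.26188430e-02, -9.12762721e-05]), 'tool_pos': array([0.21617003, 0.47806575, 0.24312151]), 'tool_rot': array([-3.14023911e+00, -2.06171147e-04,  2.71680930e+00]), 'contact_force': array([-0.36956545,  0.64924235,  0.03251997]), 'torque': array([-0.00999498,  0.00129039, -0.04725465]), 'grip_force': 0.0, 'opening': 0.0920787239418185}
```

View pics/t0.png

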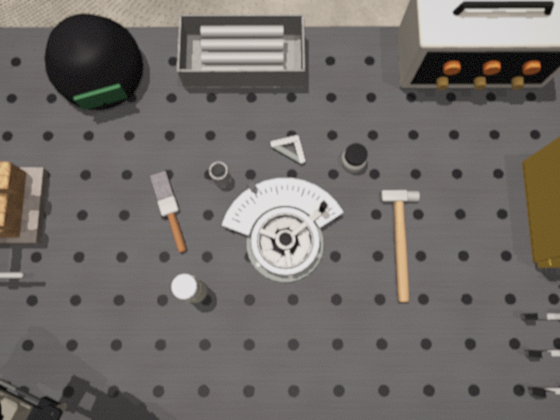

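View pics/s0.png

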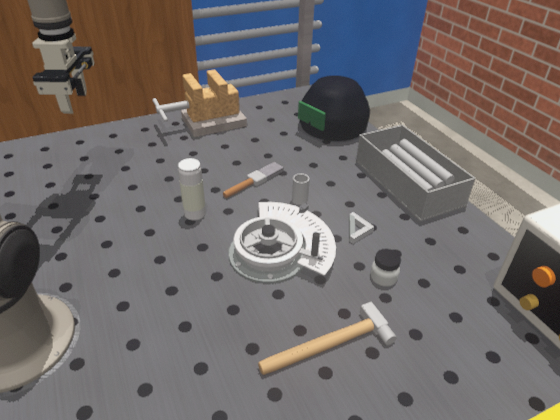

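The top view shows the port at about (286,240), the scale above it and the pin near (323,208). The can is at (187,289), the tube at (219,172) and the jar at (356,157). The clip isn't distinct yet, so I'll zoom in.

```bash
sed -i 's/^from cell/from scipy.spatial.transform import Rotation as Ro\nfrom cell/; s/np.array(c\[.rotation.\])/Ro.from_euler("xyz",c["rotation"]).as_matrix()/' h.py
python3 - <<'E'
from h import *
a=cv2.imread('pics/t0.png')[165:285,210:360]; b=cv2.imread('pics/s0.png')[190:290,220:345]
a=cv2.resize(a,None,fx=5,fy=5,interpolation=cv2.INTER_CUBIC);cv2.imwrite('pics/a.png',a)
cv2.imwrite('pics/b.png',cv2.resize(b,None,fx=6,fy=6,interpolation=cv2.INTER_CUBIC))
c=load('t0')
for z,u,v in((.078,286,239),(.078,286,240)):print(ray(c,u,v,z))
print(ray(c,323,206,.105),ray(c,187,288,.15),ray(c,219,170,.07),ray(c,356,155,.06))
E
```

```text
[0.52814685 0.01368549 0.078     ]
[0.52591671 0.01369627 0.078     ]
[ 0.59632482 -0.06696212  0.105     ] [0.41639022 0.21512186 0.15      ] [0.68941399 0.16585918 0.07      ] [ 0.72806274 -0.14986168  0.06      ]
```

View pics/a.png

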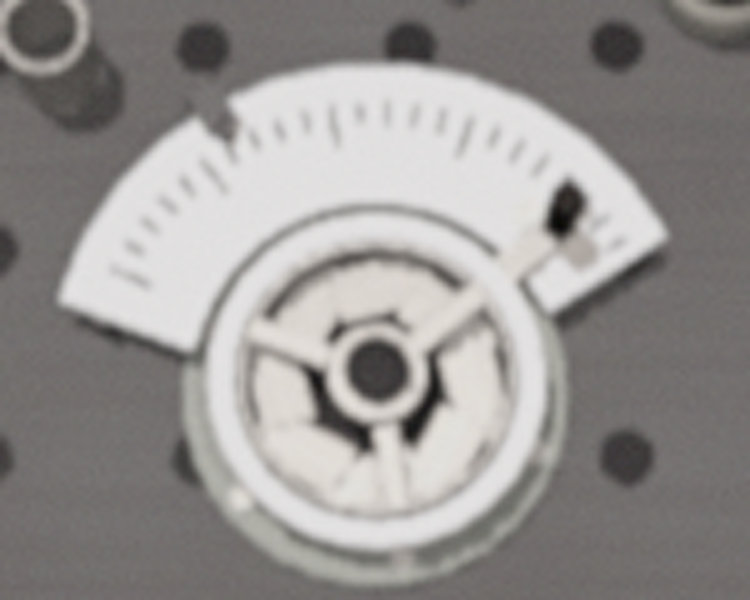

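View pics/b.png

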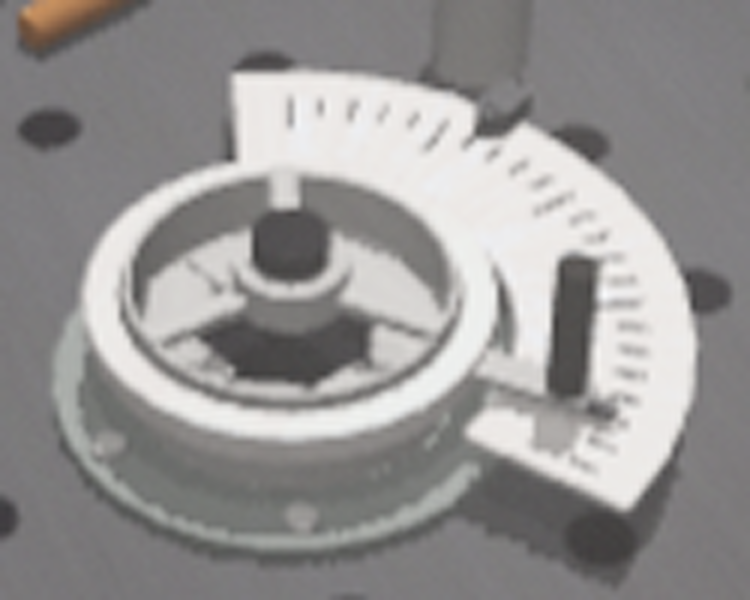

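The crops show:
- **Clip:** nose at about (232,135) in the top crop, just clockwise of a long mark.
- **Pin:** top at (568,190).
- **Plunger:** (377,370).
- **Scale corners:** (58,300), (195,352), (668,238) and (552,315).

Next, the angles.

Run:
```python
from h import *
c=load('t0'); s=load('s0')
g=lambda x,y,z: ray(c,(x+.5)/5-.5+210,(y+.5)/5-.5+165,z)
gs=lambda x,y,z: ray(s,(x+.5)/6-.5+220,(y+.5)/6-.5+190,z)
C=g(377,369,.078); print('C top',C,'side',gs(290,222,.078),'rim',g(377,379,.056))
C=(C+g(377,379,.056))/2
def pol(n,p): d=(p-C)[:2]; print(n,p.round(4),'r %.4f ang %.4f'%(np.hypot(*d),np.arctan2(d[1],d[0])))
for n,x,y,z in [('c1',58,300,.034),('c2',195,352,.034),('c3',668,238,.034),('c4',552,315,.034),('L1',122,270,.034),('L2',207,165,.034),('L3',337,122,.034),('L4',468,132,.034),('tip',232,138,.046),('clip body',213,115,.046),('pintop',570,190,.105)]: pol(n,g(x,y,z))
pol('side tip',gs(488,130,.046)); pol('side pin',gs(577,262,.105));pol('side pointer',gs(606,408,.042))
```

```text
C top [0.52949064 0.01588288 0.078     ] side [0.5300655  0.02107364 0.078     ] rim [0.5286212  0.01565741 0.056     ]
c1 [0.5694 0.1622 0.034 ] r 0.1519 ang 1.3022
c2 [0.5449 0.0989 0.034 ] r 0.0846 ang 1.3820
c3 [ 0.598  -0.1197  0.034 ] r 0.1520 ang -1.0999
c4 [ 0.5618 -0.0653  0.034 ] r 0.0874 ang -1.1863
L1 [0.5834 0.133  0.034 ] r 0.1292 ang 1.1365
L2 [0.6333 0.0942 0.034 ] r 0.1305 ang 0.6449
L3 [0.6539 0.0336 0.034 ] r 0.1261 ang 0.1417
L4 [ 0.6489 -0.0276  0.034 ] r 0.1275 ang -0.3474
tip [0.6431 0.0821 0.046 ] r 0.1320 ang 0.5265
clip body [0.6542 0.091  0.046 ] r 0.1460 ang 0.5411
pintop [ 0.6039 -0.0684  0.105 ] r 0.1127 ang -0.8438
side tip [0.6401 0.0735 0.046 ] r 0.1252 ang 0.4795
side pin [ 0.5994 -0.0665  0.105 ] r 0.1082 ang -0.8634
side pointer [ 0.6091 -0.0793  0.042 ] r 0.1243 ang -0.8711
```

Port centre is about (0.529, 0.016). The pin is at about -0.86 rad in world angle, and the clip is at about 0.53. I'll push with the closed jaws, tool x along the tangent, starting above a point clockwise of the pin.

Request:
{"api": "step_arm", "payload": {
  "motion": [
    [[-0.9,-0.6,0],0.18],
    [[-1.8,-1.2,0],0.36],
    [[-2.7,-1.8,0],0.55],
    [[-3.6,-2.4,0],0.73],
    [[-4.5,-3.0,0],0.91],
    [[-5.4,-3.6,0],1.09],
    [[-6.3,-4.2,0],1.28],
    [[-7.2,-4.8,0],1.46],
    [[-8.1,-5.4,0],1.64],
    [[-8.9,-5.9,0],1.82]
  ],
  "hand": 255
}}

```text
time: 1.35
tool_pos: [0.5491, -0.0531, 0.2434]
tool_rot: [-3.141, -0.0, 0.89]
contact_force: [0.9, 1.5, 0.4]
opening: 0.0011
grip_force: 0.0
```

```bash
cat >> h.py <<'E'
def to(x,y,z,yaw):
    o=robot.observe(); R=Ro.from_euler('xyz',o['tool_rot']).as_matrix()
    d=np.array([x,y,z])-o['tool_pos']; y0=o['tool_rot'][2]
    print('t',round(o['time'],2),o['tool_pos'].round(4),'yaw',round(y0,3),'F',o['contact_force'].round(1),'op',round(o['opening'],3))
    print('units',(R.T@d/.06).round(2),'spin',round((y0-yaw+np.pi)%(2*np.pi)-np.pi,3))
E
python3 -c "
from h import *
to(.574,-.091,.243,.71)"
```

```text
t 1.35 [ 0.5491 -0.0531  0.2434] yaw 0.89 F [0.9 1.5 0.4] op 0.001
units [-0.23  0.72  0.01] spin 0.18
```

Request:
{"api": "step_arm", "payload": {
  "motion": [
    [[-0.23,0.72,0],0.1],
    [[-0.23,0.72,0],0.18],
    [[-0.23,0.72,0.9],0.18],
    [[-0.23,0.72,1.8],0.18],
    [[-0.23,0.72,2.3],0.18],
    [[-0.23,0.72,2.69],0.18],
    [[-0.23,0.72,2.69],0.18]
  ]
}}

```text
time: 2.22
tool_pos: [0.5721, -0.0884, 0.0802]
tool_rot: [-3.137, 0.003, 0.717]
contact_force: [-0.3, 1.2, 0.8]
opening: 0.0006
grip_force: 0.0
```

```bash
python3 -c "
from h import *
to(.574,-.091,.082,.71)
c=snap('side','s1'); d=snap('top','t1')
a=cv2.resize(c['pixels'][150:310,200:400,::-1],None,fx=2,fy=2);b=cv2.resize(d['pixels'][145:305,200:400,::-1],None,fx=2,fy=2)
cv2.imwrite('pics/m1.png',np.hstack([a,b]))"
```

```text
t 2.23 [ 0.5721 -0.0884  0.0802] yaw 0.717 F [-0.3  1.2  0.8] op 0.001
units [-0.    0.05 -0.03] spin 0.007
```

View pics/m1.png

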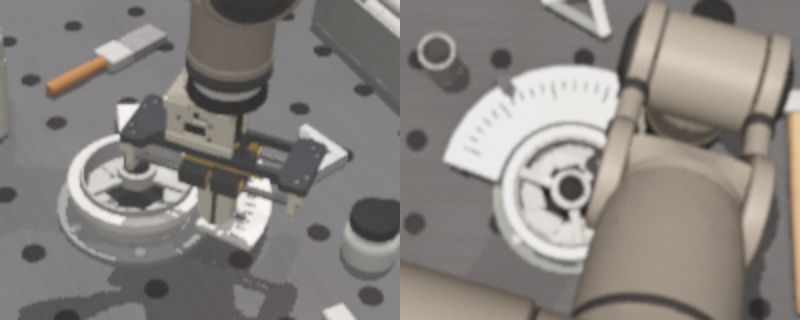

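The side view shows the jaws down beside the pin on its clockwise side, with clearance all round. Next I need the arc waypoints.

```bash
cat >> h.py <<'E'
C=np.array([.5291,.0158])
def arc(ths,off=.0175,z=.082,sgn=1,r=.110):
    o=robot.observe(); R=Ro.from_euler('xyz',o['tool_rot']).as_matrix(); L=[]
    for t in ths:
        p=C+r*np.array([np.cos(t),np.sin(t)])-sgn*off*np.array([-np.sin(t),np.cos(t)])
        u=R.T@(np.r_[p,z]-o['tool_pos'])/.06
        L.append([u.round(2).tolist(),round((o['tool_rot'][2]-t-np.pi/2+np.pi)%(2*np.pi)-np.pi,2)])
    print(L)
E
python3 -c "
from h import *
arc([-.93,-.84,-.74,-.62,-.5,-.38,-.26,-.14,-.04,.04])"
```

```text
[[[0.15, -0.0, 0.01], np.float64(0.08)], [[0.32, 0.03, 0.01], np.float64(-0.01)], [[0.5, 0.05, 0.01], np.float64(-0.11)], [[0.73, 0.05, 0.01], np.float64(-0.23)], [[0.95, 0.01, 0.01], np.float64(-0.35)], [[1.16, -0.04, 0.01], np.float64(-0.47)], [[1.37, -0.12, 0.01], np.float64(-0.59)], [[1.56, -0.23, 0.01], np.float64(-0.71)], [[1.72, -0.34, 0.01], np.float64(-0.81)], [[1.83, -0.43, 0.01], np.float64(-0.89)]]
```

Request:
{"api": "step_arm", "payload": {
  "motion": [
    [[0.15,0,0],0.08],
    [[0.32,0.03,0],-0.01],
    [[0.5,0.05,0],-0.11],
    [[0.73,0.05,0],-0.23],
    [[0.95,0.01,0],-0.35],
    [[1.16,-0.04,0],-0.47],
    [[1.37,-0.12,0],-0.59],
    [[1.56,-0.23,0],-0.71],
    [[1.72,-0.34,0],-0.81],
    [[1.83,-0.43,0],-0.89]
  ]
}}

```text
time: 3.58
tool_pos: [0.6405, 0.0027, 0.0842]
tool_rot: [3.138, 0.001, 1.61]
contact_force: [1.0, -2.0, -0.4]
opening: 0.0001
grip_force: 0.8
```

```bash
python3 -c "
from h import *
c=snap('side','s2'); d=snap('top','t2')
a=cv2.resize(c['pixels'][150:310,200:400,::-1],None,fx=2,fy=2);b=cv2.resize(d['pixels'][145:305,200:400,::-1],None,fx=2,fy=2)
cv2.imwrite('pics/m2.png',np.hstack([a,b]))
to(0.6,0,.082,1.6)
arc([.04,.1,.16,.22,.28,.33,.37,.41])"
```

```text
t 3.67 [0.6403 0.0033 0.084 ] yaw 1.608 F [-0.5  0.4  1.1] op 0.0
units [-0.03 -0.67  0.03] spin 0.008
[[[-0.01, -0.01, 0.03], np.float64(-0.0)], [[0.1, 0.0, 0.03], np.float64(-0.06)], [[0.21, 0.01, 0.03], np.float64(-0.12)], [[0.32, 0.01, 0.03], np.float64(-0.18)], [[0.43, 0.01, 0.03], np.float64(-0.24)], [[0.53, -0.0, 0.03], np.float64(-0.29)], [[0.6, -0.02, 0.03], np.float64(-0.33)], [[0.67, -0.03, 0.03], np.float64(-0.37)]]
```

View pics/m2.png

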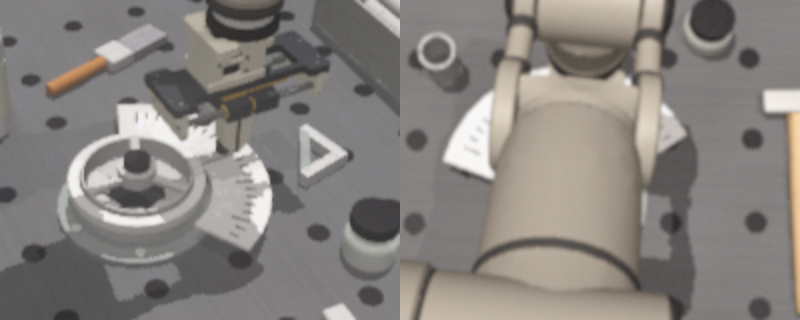

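The pin has been swept off its old place and is now just ahead of the jaws, and the lever has gone round with it. I'll carry on to about 0.41 rad, then back off and look.

Request:
{"api": "step_arm", "payload": {
  "motion": [
    [[0.1,0,0.02],-0.06],
    [[0.21,0.01,0.02],-0.12],
    [[0.32,0.01,0.02],-0.18],
    [[0.43,0.01,0.02],-0.24],
    [[0.53,0,0.02],-0.29],
    [[0.6,-0.02,0.02],-0.33],
    [[0.67,-0.03,0.02],-0.37],
    [[0.67,-0.03,0.02],-0.37],
    [[0.67,-0.03,0.02],-0.37]
  ]
}}

```text
time: 4.8
tool_pos: [0.6358, 0.0429, 0.0809]
tool_rot: [-3.141, -0.001, 1.976]
contact_force: [-0.4, 0.5, 0.2]
opening: 0.0003
grip_force: 0.0
```

```bash
python3 -c "
from h import *
to(0.6,0,.082,1.6)"
```

```text
t 4.8 [0.6358 0.0429 0.0809] yaw 1.976 F [-0.4  0.5  0.2] op 0.0
units [-0.42 -0.83 -0.02] spin 0.376
```

Request:
{"api": "step_arm", "payload": {
  "motion": [
    [[-0.3,0,0],0],
    [[-0.9,0,-0.8],0],
    [[-1.7,0,-1.6],0],
    [[-2.6,0,-1.6],0],
    [[-3.5,0,-1.6],0],
    [[-4.3,0,-1.6],0],
    [[-4.3,0,-1.6],0],
    [[-4.3,0,-1.6],0]
  ]
}}

```text
time: 5.8
tool_pos: [0.7376, -0.1947, 0.1764]
tool_rot: [-3.141, -0.001, 1.976]
contact_force: [-0.3, 1.1, -0.2]
opening: 0.0005
grip_force: 0.0
```

```bash
python3 -c "
from h import *
to(0.6,0,.082,1.6)
d=snap('top','t3');c=snap('side','s3')
a=cv2.resize(d['pixels'][165:285,210:310,::-1],None,fx=5,fy=5,interpolation=cv2.INTER_CUBIC)
cv2.imwrite('pics/m3.png',a)"
```

```text
t 5.8 [ 0.7376 -0.1947  0.1764] yaw 1.976 F [-0.3  1.1 -0.2] op 0.0
units [ 3.88 -0.83  1.58] spin 0.376
```

View pics/m3.png

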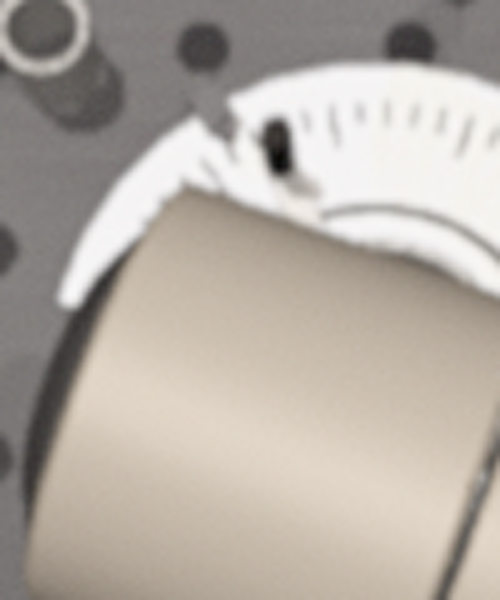

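The pin now stands at (275,125) top, (281,168) base, with the clip nose at (232,138), so there's a small gap left. I'll measure it.

Run:
```python
from h import *
d=load('t3')['pixels'][165:285,210:310].astype(int)
m=(d.max(2)<70).astype(np.uint8); m[:, :44]=0; m[:20]=0; m[38:]=0; m[:, 70:]=0
n,l,s,ce=cv2.connectedComponentsWithStats(m); print(s[1:],ce[1:].round(2))
ys,xs=np.nonzero(m); 
for r in range(20,38):
    k=xs[ys==r]
    if len(k): print(r,k.min(),k.max())
c=load('t3')
g=lambda x,y,z: ray(c,x/5+210-.4,y/5+165-.4,z)
def pol(n,p): q=(p-C.tolist().__class__([*C,0]))[:2]; print(n,p.round(4),'r %.4f ang %.4f'%(np.hypot(*q),np.arctan2(q[1],q[0])))
pol('pintop',g(277,126,.105));pol('pinbase',g(282,170,.046));pol('tip',g(235,138,.046));pol('tip0',g(240,130,.034))
```

```text
[[53 25  5  9 31]] [[55.26 29.29]]
25 54 55
26 54 56
27 54 56
28 53 56
29 54 57
30 54 57
31 54 57
32 54 57
33 55 57
pintop [0.6331 0.0596 0.105 ] r 0.1128 ang 0.3986
pinbase [0.6279 0.0589 0.046 ] r 0.1078 ang 0.4116
tip [0.6431 0.0807 0.046 ] r 0.1312 ang 0.5173
tip0 [0.6501 0.0789 0.034 ] r 0.1365 ang 0.4807
```

Run:
```python
from h import *
im=load('s3')['pixels'][185:285,225:345,::-1]
cv2.imwrite('pics/m4.png',cv2.resize(im,None,fx=6,fy=6,interpolation=cv2.INTER_CUBIC))
```

```text
(no output)
```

View pics/m4.png

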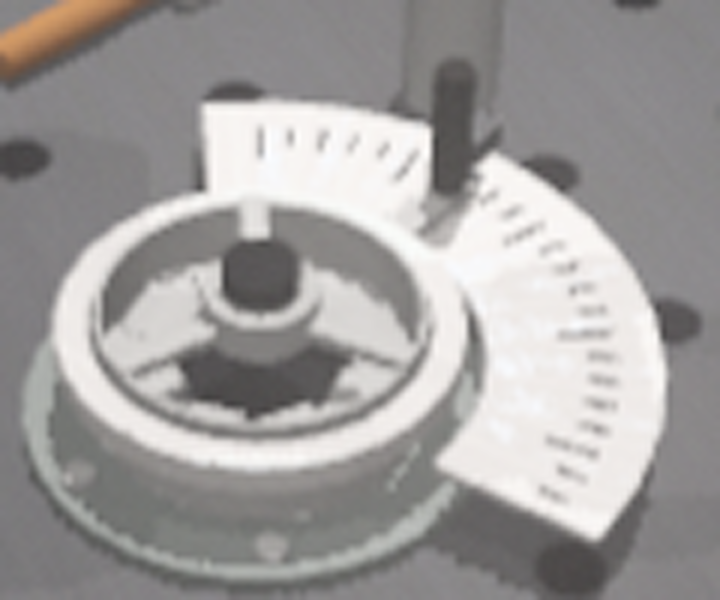

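Run:
```python
from h import *
c=load('t0')
g=lambda x,y,z: ray(c,x/5+210-.4,y/5+165-.4,z)
def pol(n,p): q=p[:2]-C; print(n,p.round(4),'r %.4f ang %.4f'%(np.hypot(*q),np.arctan2(q[1],q[0])))
for z in(.034,.046):
  pol('notchL',g(197,117,z));pol('notchR',g(229,98,z));pol('tip',g(235,140,z))
p=c['pixels'][180:198,244:264].astype(int).mean(2).astype(int)
print('cols 244..');[print(180+i,*r) for i,r in enumerate(p)]
```

```text
notchL [0.6565 0.0991 0.034 ] r 0.1522 ang 0.5791
notchR [0.6656 0.0842 0.034 ] r 0.1527 ang 0.4643
tip [0.6453 0.0812 0.034 ] r 0.1334 ang 0.5128
notchL [0.6532 0.0984 0.046 ] r 0.1491 ang 0.5869
notchR [0.6623 0.0836 0.046 ] r 0.1495 ang 0.4709
tip [0.6422 0.0807 0.046 ] r 0.1304 ang 0.5209
cols 244..
180 110 110 109 109 105 106 105 100 99 101 110 109 111 108 109 107 111 113 123 142
181 110 107 109 109 108 110 113 108 106 108 112 110 107 106 106 112 125 142 165 186
182 111 111 109 107 108 108 114 116 114 116 111 107 110 120 126 141 165 187 204 214
183 109 107 109 110 112 114 115 118 119 115 113 113 138 157 169 186 203 214 221 225
184 109 108 105 106 111 115 119 116 117 116 119 142 177 198 205 215 221 224 224 224
185 109 108 104 97 106 115 116 118 117 118 121 154 194 217 223 223 225 225 224 224
186 109 108 104 94 100 113 118 117 118 117 119 141 184 216 226 226 224 224 224 223
187 109 106 101 102 110 123 120 115 118 116 112 120 160 200 218 224 224 224 224 224
188 107 102 109 127 149 154 131 117 120 113 104 108 133 175 206 221 224 224 225 224
189 108 119 138 168 194 194 162 129 118 106 101 107 124 157 196 216 223 223 226 223
190 131 160 185 204 217 216 192 148 115 104 104 113 130 163 197 209 211 219 225 223
191 171 200 215 221 226 224 211 177 139 119 106 109 126 174 207 205 195 212 224 225
192 204 218 224 225 226 225 221 206 185 161 131 105 136 185 216 209 187 197 219 225
193 221 224 225 224 225 224 224 222 215 202 177 144 159 200 219 218 193 188 213 224
194 225 224 224 223 223 225 224 224 225 221 205 171 178 212 225 222 209 198 214 224
195 225 224 225 223 225 222 220 224 226 226 217 191 180 210 224 224 219 213 218 224
196 224 223 224 225 224 219 212 215 224 225 222 207 187 201 219 225 223 222 224 223
197 224 224 224 224 225 215 198 202 216 224 225 217 200 205 219 224 225 223 224 223
```

The clip is at 0.52 rad and the pin at 0.405, which agrees with the commanded 0.41. I'll go back behind the pin and push on to 0.525.

Request:
{"api": "step_arm", "payload": {
  "motion": [
    [[0.8,0,0],0],
    [[1.7,0,0],0],
    [[2.6,0,0],0],
    [[3.4,0,0.6],0],
    [[3.7,0,1.2],0],
    [[3.8,0,1.6],0],
    [[3.8,0,1.6],0],
    [[3.8,0,1.6],0]
  ]
}}

```text
time: 6.9
tool_pos: [0.6487, 0.0155, 0.0827]
tool_rot: [3.139, 0.001, 1.977]
contact_force: [-0.4, 0.6, 0.8]
opening: 0.0007
grip_force: 0.0
```

```bash
python3 -c "
from h import *
to(0.6,0,.082,1.6)
arc([.33,.37,.41,.44,.47,.5,.515,.525])"
```

```text
t 6.9 [0.6487 0.0155 0.0827] yaw 1.977 F [-0.4  0.6  0.8] op 0.001
units [ 0.08 -0.85  0.01] spin 0.377
[[[0.36, -0.02, 0.01], np.float64(0.08)], [[0.44, -0.01, 0.01], np.float64(0.04)], [[0.51, 0.0, 0.01], np.float64(-0.0)], [[0.56, 0.01, 0.01], np.float64(-0.03)], [[0.62, 0.02, 0.01], np.float64(-0.06)], [[0.67, 0.02, 0.01], np.float64(-0.09)], [[0.7, 0.02, 0.01], np.float64(-0.11)], [[0.72, 0.03, 0.01], np.float64(-0.12)]]
```

Request:
{"api": "step_arm", "payload": {
  "motion": [
    [[0.3,-0.02,0],0.04],
    [[0.44,-0.01,0],0.02],
    [[0.51,0,0],0],
    [[0.56,0.01,0],-0.03],
    [[0.62,0.02,0],-0.06],
    [[0.67,0.02,0],-0.09],
    [[0.7,0.02,0],-0.11],
    [[0.72,0.03,0],-0.12],
    [[0.72,0.03,0],-0.12],
    [[0.72,0.03,0],-0.12]
  ]
}}

```text
time: 8.15
tool_pos: [0.6323, 0.0558, 0.0809]
tool_rot: [-3.141, -0.001, 2.097]
contact_force: [-1.4, 0.0, 0.8]
opening: 0.0004
grip_force: 0.1
```

```bash
python3 -c "
from h import *
to(0.6,0,.082,1.6)
arc([.515,.525])"
```

```text
t 8.15 [0.6323 0.0558 0.0809] yaw 2.097 F [-1.4  0.   0.8] op 0.0
units [-0.53 -0.93 -0.02] spin 0.497
[[[-0.02, 0.01, -0.02], np.float64(0.01)], [[-0.01, 0.01, -0.02], np.float64(0.0)]]
```

Request:
{"api": "step_arm", "payload": {
  "motion": [
    [[-0.3,0,0],0],
    [[-0.9,0,-0.8],0],
    [[-1.7,0,-1.6],0],
    [[-2.6,0,-1.6],0],
    [[-3.5,0,-1.6],0],
    [[-4.3,0,-1.6],0],
    [[-4.3,0,-1.6],0],
    [[-4.3,0,-1.6],0]
  ]
}}

```text
time: 9.15
tool_pos: [0.7618, -0.1679, 0.1763]
tool_rot: [-3.141, -0.001, 2.096]
contact_force: [-0.2, 0.2, 0.1]
opening: 0.0002
grip_force: 0.0
```

```bash
python3 -c "
from h import *
to(0.6,0,.082,1.6)
d=snap('top','t4');c=snap('side','s4')
a=cv2.resize(d['pixels'][170:230,235:295,::-1],None,fx=8,fy=8,interpolation=cv2.INTER_CUBIC)
cv2.imwrite('pics/m5.png',a)
p=d['pixels'][180:206,244:268].astype(int).mean(2).astype(int)
[print(180+i,*r) for i,r in enumerate(p)]
"
```

```text
t 9.15 [ 0.7618 -0.1679  0.1763] yaw 2.096 F [-0.2  0.2  0.1] op 0.0
units [ 3.77 -0.93  1.58] spin 0.496
180 129 130 126 126 123 122 120 119 116 118 127 129 126 128 128 125 127 131 145 162 179 190 203 211
181 129 128 129 130 128 127 131 127 124 129 129 128 128 126 126 130 146 164 188 208 221 228 237 240
182 126 128 129 128 126 127 134 133 133 131 129 127 129 135 145 164 186 208 226 237 242 244 246 247
183 129 128 127 125 129 132 135 136 138 138 131 135 159 178 191 207 225 238 244 246 247 247 247 247
184 128 127 123 121 130 135 138 137 136 136 138 162 199 219 228 238 243 246 247 247 246 246 246 246
185 126 127 122 117 123 135 137 136 135 138 143 175 218 239 245 247 247 246 246 247 247 246 246 245
186 126 126 123 113 116 132 139 136 137 136 138 164 206 238 247 248 247 246 246 246 246 246 246 246
187 128 121 118 120 129 141 140 136 136 136 131 140 181 222 242 247 247 247 246 246 246 244 245 246
188 124 125 125 147 171 173 155 138 136 132 124 125 155 199 230 245 248 247 246 246 242 236 242 247
189 128 140 161 191 216 215 185 150 136 126 118 125 143 176 213 238 244 244 245 247 237 223 23
[... 856 characters left out ...]
20 243 247 246
199 211 222 228 235 242 243 235 217 207 225 242 242 220 164 82 26 13 21 52 138 209 242 247 247
200 163 175 189 207 221 229 233 226 207 212 235 245 234 194 121 50 15 15 44 123 199 237 246 247
201 135 136 143 160 176 188 206 213 207 200 223 240 240 219 171 102 46 39 64 122 184 226 242 246
202 140 135 134 135 136 144 159 170 177 178 192 220 235 232 205 148 92 85 105 137 173 202 221 234
203 146 143 143 139 137 133 134 135 139 143 149 178 206 217 204 159 125 128 142 156 166 177 195 213
204 153 150 148 146 145 143 140 136 134 134 131 141 160 171 165 143 134 143 153 159 164 167 174 190
205 157 155 156 152 151 151 147 146 141 142 136 136 135 135 132 128 130 137 143 144 149 153 161 175
```

View pics/m5.png

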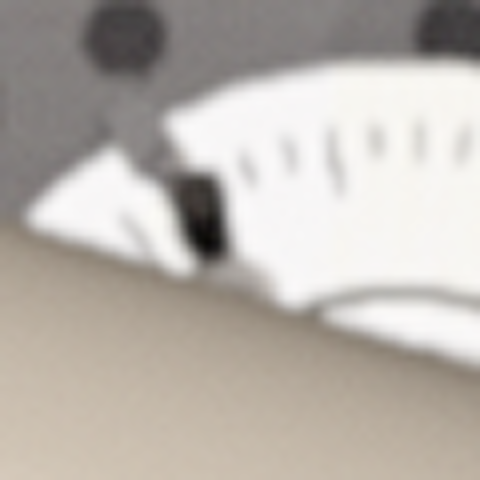

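The pin's top is at about pixel (258.7,194) and its base at about (260.3,200.5), right in front of the clip nose at (256,192). The clip's notch hasn't moved.

Run:
```python
from h import *
c=load('t4')
def pol(n,u,v,z): p=ray(c,u,v,z); q=p[:2]-C; print(n,'r %.4f ang %.4f'%(np.hypot(*q),np.arctan2(q[1],q[0])))
pol('top',258.7,194,.105);pol('base',260.3,200.5,.046);pol('base2',260.6,199.8,.046)
s=load('s4'); q=lambda r,t,z:proj(s,[C[0]+r*np.cos(t),C[1]+r*np.sin(t),z]).round(1)
print(q(.11,.52,.105),q(.11,.52,.05),q(.134,.52,.046))
p=s['pixels'][190:225,280:325].astype(int).mean(2)
for r in range(194,222,2): 
  k=np.nonzero(p[r-190]<75)[0]+280; print(r,k.min() if len(k) else 0,k.max() if len(k) else 0)
```

```text
top r 0.1107 ang 0.5470
base r 0.1098 ang 0.5377
base2 r 0.1109 ang 0.5248
[296.7 193.8] [295.8 212.4] [301.2 208.6]
194 0 0
196 0 0
198 0 0
200 0 0
202 0 0
204 0 0
206 0 0
208 0 0
210 0 0
212 0 0
214 0 0
216 0 0
218 0 0
220 0 0
```

The pin is at 0.53 ± 0.01 rad and the clip at 0.52, well inside the 0.05 tolerance. Next is the plunger, with the tool turned so the gripper body stays off the pin.

```bash
python3 -c "
from h import *
to(.529,.017,.176,.6)"
```

```text
t 9.25 [ 0.7619 -0.1665  0.1775] yaw 2.098 F [-0.5  0.  -0.3] op 0.0
units [ 4.6  -1.82  0.03] spin 1.498
```

Request:
{"api": "step_arm", "payload": {
  "motion": [
    [[0.6,-0.2,0],0.17],
    [[1.2,-0.5,0],0.34],
    [[1.8,-0.7,0],0.51],
    [[2.4,-0.95,0],0.68],
    [[3,-1.2,0],0.85],
    [[3.6,-1.4,0],1.02],
    [[4.2,-1.65,0],1.19],
    [[4.6,-1.82,0],1.36],
    [[4.6,-1.82,0],1.5],
    [[4.6,-1.82,0],1.5]
  ]
}}

```text
time: 10.5
tool_pos: [0.5287, 0.0175, 0.1781]
tool_rot: [3.141, -0.001, 0.6]
contact_force: [0.3, -0.5, 0.8]
opening: 0.0004
grip_force: 0.0
```

```bash
python3 -c "
from h import *
to(.529,.017,.085,.6)"
```

```text
t 10.5 [0.5287 0.0175 0.1781] yaw 0.6 F [ 0.3 -0.5  0.8] op 0.0
units [-0.    0.01  1.55] spin 0.0
```

Request:
{"api": "step_arm", "payload": {
  "motion": [
    [[0,0,0.5],0],
    [[0,0,1.0],0],
    [[0,0,1.3],0],
    [[0,0,1.4],0],
    [[0,0,1.46],0],
    [[0,0,1.5],0],
    [[0,0,1.53],0],
    [[0,0,1.53],0],
    [[0,0,1.53],0]
  ]
}}

```text
time: 11.62
tool_pos: [0.5294, 0.0164, 0.0855]
tool_rot: [3.141, -0.001, 0.597]
contact_force: [-1.4, 1.7, 2.6]
opening: 0.0007
grip_force: 1.8
```

Request:
{"api": "step_arm", "payload": {
  "motion": [
    [[0,0,0.02],0],
    [[0,0,0.04],0],
    [[0,0,0.04],0]
  ]
}}

```text
time: 12.0
tool_pos: [0.5295, 0.0164, 0.085]
tool_rot: [3.14, -0.002, 0.597]
contact_force: [-7.5, 1.8, 19.8]
opening: 0.0004
grip_force: 10.3
```

The force is 20 N with the TCP at 0.085, so the plunger is on its stop. I'll lift off, move clear and check.

Request:
{"api": "step_arm", "payload": {
  "motion": [
    [[0,0,-0.5],0],
    [[0,0,-1.3],0],
    [[0,0,-2.2],0],
    [[-0.6,0.6,-2.6],0],
    [[-1.2,1.2,-2.6],0],
    [[-1.8,1.8,-2.6],0],
    [[-2.4,2.4,-2.6],0],
    [[-2.4,2.9,-2.6],0],
    [[-2.4,2.9,-2.6],0]
  ]
}}

```text
time: 13.12
tool_pos: [0.5082, -0.2106, 0.2383]
tool_rot: [3.141, -0.0, 0.594]
contact_force: [-0.1, -0.3, -0.2]
opening: 0.0004
grip_force: 0.0
```

```bash
python3 -c "
from h import *
to(.529,.017,.085,.6)
c=snap('side','s5'); d=snap('top','t5')
a=cv2.resize(c['pixels'][175:300,210:345,::-1],(400,370),interpolation=cv2.INTER_CUBIC);b=cv2.resize(d['pixels'][160:285,210:345,::-1],(400,370),interpolation=cv2.INTER_CUBIC)
cv2.imwrite('pics/m6.png',np.hstack([a,b]))"
```

```text
t 13.12 [ 0.5082 -0.2106  0.2383] yaw 0.594 F [-0.1 -0.3 -0.2] op 0.0
units [ 2.41 -2.95  2.55] spin -0.006
```

View pics/m6.png

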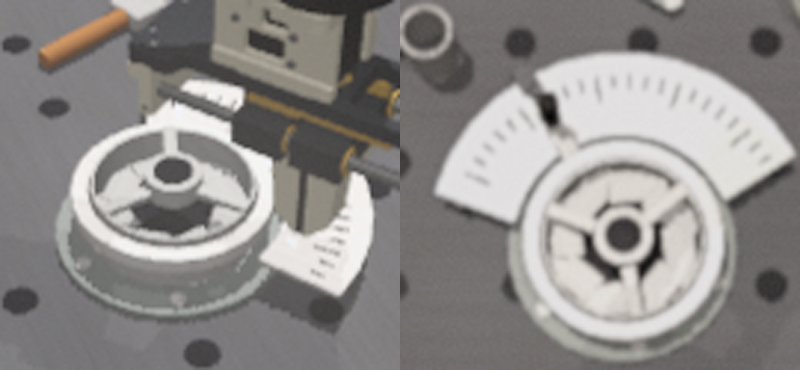

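The plunger is down, nearly flush with the hub at (175,170). In the top half, the pin at (548,110) stands in line between the hub (624,235) and the clip (525,78). Nothing else has moved.

```bash
python3 -c "
from cell import robot
print(robot.hand_in())"
```

```text
the job is handed in; nothing more can be done
None
```

The job is handed in: the pointer is about 0.01–0.02 rad from the index clip by the camera (tolerance 0.05), then the lock plunger was pressed to its stop. The clip and the nearby items in view look unmoved, and it took about 13 s.

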